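# Bring out one spacer disc and set it in the free bay

## Task

Press the black plunger of the disc dispenser all the way down once and let it spring back up, so that exactly one wooden disc is pushed out onto the table. Then, with the fingertips, nudge that disc aside along the table into the free bay (the one with the paper slip and no disc in it) until it is home against the bay's end wall. Slide the disc only, never pick it up, and leave the disc that is already parked, the discs in the dispenser and everything else on the table where they are.

Things in the scene. Friction and masses are not known exactly. Their poses are not given: they have to be found in the camera images.
- dispenser: Grey and aluminium disc dispenser, fixed to the table. Origin: on the table under the middle of its upright magazine of discs; its +x points out of the outlet, roughly away from the robot. Magazine 57 x 57 mm, 54 mm high, clear front wall to x = +28.5 mm over a 21 mm high outlet slot. Behind it, to x = -128 mm, a grey housing 66 mm wide (100 at its feet), 52 mm high, carrying the plunger.
- outlet (a point): Point on the table at the outlet slot, 28.5 mm along the dispenser's +x from its origin. A full press leaves the disc flat on the table, its centre about 91 mm along +x from the dispenser's origin.
- plunger (a joint): Travel of the plunger in m: 0 up, 0.035 fully down at a hard stop (above 0.031 counts as all the way). Moves straight down, springs back by itself; about 3 N to start, 8 to 10 N at the bottom. The pusher inside moves the lowest disc out by about 2.7 times this travel. Once it is up again the next disc drops, and a second press would push that out.
- plunger_top (a point): Centre of the top face of the plunger's round black cap (42 mm across, 12 mm thick, on a 16 mm stem); the top is 112 mm above the table when up, 77 mm when down, 56 mm behind (-x of) the dispenser's origin. The point moves with the plunger.
- disc1: Lowest wooden disc in the magazine, the one that comes out: 44 mm diameter, 16 mm thick, about 20 g, lying flat. Origin: the middle of its underside.
- disc2: Second disc in the magazine, same size; it must stay in the magazine (it drops down when the first has gone). Origin: the middle of its underside.
- disc3: Third, top disc in the magazine, same size; must stay in the magazine. Origin: the middle of its underside.
- bay_left: Low wooden U-shaped fixed bay on the dispenser's left (+y). Origin: on the table at the seat, where a disc's centre belongs, 130 to 145 mm to the side of the dispenser's axis. Open to its own -y (towards the outlet); end wall's inner face 24 mm from the origin along +y; side walls' inner faces at x = -30 and +30 mm, reaching 12 mm to the open side of the origin; walls 18 mm high, 8 to 10 mm thick.
- bay_right: The same bay on the dispenser's right (-y), turned about so that it too opens towards the outlet. Same sizes and frame.
- slip: Thin square of paper, 36 mm, stuck flat on the table in the free bay, centred on its seat (it coincides with the origin of that bay). It cannot be felt and does not move. It lies in the left or in the right bay at random.
- parked: Wooden disc, same size as the others, already lying in the other bay. Leave it there. Origin: the middle of its underside.
- pigment_jar: Clear round jar with a white cap, 44 mm across, 55 mm tall, beside the dispenser. Origin: the middle of its underside.
- mixing_cup: Open white cup, 68 mm across the rim, 65 mm tall, on the other side of the dispenser. Origin: the middle of its underside.
- tape: Roll of masking tape lying flat, 90 mm across, 24 mm high, beyond the landing place of the disc. Origin: the middle of its underside.
- jug: White bottle, 90 mm across, 190 mm tall, far to the left. Origin: the middle of its underside.
- palette_knife: Palette knife 200 mm long lying at the far right. Origin: the middle of its underside.
- brush: Brush 200 mm long lying on the right. Origin: the middle of its underside.
- stir_stick: Flat wooden stick 140 x 18 x 6 mm lying on the left. Origin: the middle of its underside.
Things that resemble listed ones, but are neither listed nor needed, are in the scene too. Leave any green or red look-alike of the dispenser alone.

How it is judged (in metres and radians):
On the way, in this order (a step that is already met when the one before it is completed fails the run):
1. the plunger is pressed all the way down (value of joint plunger above 0.031 m), for 0.05 s.
2. the plunger is back up and one disc lies flat in front of the outlet (value of joint plunger below 0.004 m and x of disc1 in the frame of dispenser above 0.07 m and angle between disc1's own z axis and vertical below 0.1 rad and horizontal distance between disc1 and slip above 0.03 m), for 0.1 s.
At the end, for the whole second after the job is handed in: The first disc lies flat and still on the table in the free bay, its centre within 13 mm of the seat (home against the end wall is 2 mm past it); the plunger is up (below 4 mm); the two other discs are still in the magazine; the parked disc is within 8 mm of where it was (horizontal distance between disc1 and slip below 0.013 m and height (world z) of disc1 below 0.004 m and angle between disc1's own z axis and vertical below 0.08 rad and linear speed of disc1 below 0.01 m/s and value of joint plunger below 0.004 m and horizontal distance between each of disc2, disc3 and dispenser below 0.012 m and distance of parked from where it was at the start of the episode below 0.008 m); the robot touches nothing.
It fails at once if the disc is lifted off the table or stood on edge (height (world z) of disc1 above 0.015 m or angle between disc1's own z axis and vertical between 0.5 and 2.6 rad).
It fails at once if a second disc comes out of the dispenser, or is lifted (horizontal distance between any of disc2, disc3 and dispenser above 0.022 m or height (world z) of disc2 above 0.028 m or height (world z) of disc3 above 0.044 m).
It fails at once if the parked disc is moved or lifted (distance of parked from where it was at the start of the episode above 0.012 m).
It fails at once if a bystander is moved more than 25 mm or knocked over (distance of any of pigment_jar, mixing_cup, tape, jug, palette_knife, brush, stir_stick from where it was at the start of the episode above 0.025 m or angle between any of pigment_jar, mixing_cup, jug's own z axis and vertical above 0.5 rad).
It also fails if it takes over 48 s, if anything falls off the work surface, if the arm or the gripper's body presses on something with over 40 N, if the wrist force passes 120 N, or if a joint passes its speed limit or range.

## Robot

A 6-joint arm with a two-finger parallel gripper is mounted at the origin on the work surface. World frame = base frame: x ahead of the robot, y to its left, z up, the work surface at z = 0. Lengths are in mm, angles in rad, forces in N, time in s.
With the tool pointing down it reaches from about 400 to 925 mm from the base axis. Payload 12.5 kg.
Tool frame: the origin (TCP) lies on the mounting face of the last link; the fingertips stand 190 mm ahead of it and the grasp point (between the pads) lies 171 mm ahead of it; z points along the fingers, y is the line along which they close (so a half turn about z gives the same grasp; the last joint's range is limited). The gripper opens to 95 mm and grips with 3 to 60 N. Pads are 20 mm wide; open, the fingers measure 119 mm over their backs; the gripper's body (75 mm by 180 mm) begins 59 mm behind the grasp point.
Start: joints at [-1.206, 0.491, 1.559, -0, 1.092, -0.106], TCP at [283.518, -556.994, 404.761] pointing down, gripper open.
Joint ranges: [-3.1, 3.1], [-0.84, 2.19], [0.05, 2.79], [-1.13, 4.28], [0.06, 2.93], [-2.69, 2.69]. Speed limits (rad/s): [2.22, 2.22, 2.79, 3.14, 3.14, 3.14].

## Interface

Orientations are given as [roll, pitch, yaw] about the fixed x, y, z axes, in that order (R = Rz(yaw) Ry(pitch) Rx(roll)).
In Python, from cell import env gives the robot as it stands.
- The arm moves only by the tool carry_out, never from a script. Its argument "series" is a list of rows, each a list of 5 numbers: the shift along the tool's x, y, z in m, then the turn about the tool's z in degrees, then the opening, from 0 (shut) to 1 (fully open). A call has 1 to 20 rows; each row is the pose to reach, as a shift and turn from the pose commanded when the call began, along the tool's axes at that moment; what a row does not reach only later rows make up. A row lasts 1/8 s, in which the tool goes at most 62.5 mm and 10.7 degrees, less where a joint would pass 70% of its speed; a pose out of reach is approached as far as the arm can. A call with a gripper value outside its range is refused whole. The fingers move at their own pace and stop on an object; the grip force is fixed at half the most. Time passes only in rows, so rows that repeat a pose let the fingers close. It gives the time, the measured TCP pose, the force, the opening and the grip force at its end, in the units of the state.
- env.state(): the state, without advancing time (a new reading comes with each control period).
- env.read_camera(name): name is "side" or "top"; returns (picture, depth): 384x512x3 uint8, red, green, blue; 384x512 float32, mm along the optical axis (not along the pixel's ray), 0 where there is no reading.
- env.get_calibration(name): a dict with "intrinsics" (3x3 intrinsics, pixels), "cam_to_world" (4x4, takes a point from camera to world coordinates). Camera axes: x right, y up, looking along -z (the intrinsics and any distortion apply to the point x, -y, -z); pixel columns grow to the right and rows downward; lengths in mm; the calibration is good to about 2 mm. A picture is of the moment at which its call begins. get_calibration takes no time and is no camera call.
- env.job_done(): hands the job in; it is judged then, once.
The state is a dict: "t": time; "joints": joint angles; "qvel": joint speeds; "tau": joint torques, N m; "eef_pos": TCP position; "tcp_rot": TCP orientation; "ft_force": force on the tool from outside, world axes, zero at the start; "moment": the same for the moment, N m; "opening": opening from 0.0 (shut) to 1.0 (fully open); "grip_force": force on a finger pad.
Only numpy, scipy, OpenCV 4.12 (cv2) and the standard library are available. Lean on these libraries where they do the work, as an engineer would, in place of code of your own. Each camera call takes 0.05 s, during which the arm holds its last target. There are 200 camera calls.

## Working session

There is one attempt and no reset: what is moved stays moved. The work goes in short steps, Python scripts to look and compute and a tool call to move; the robot and the scene stay as the last step left them, time stands still between calls to the robot, and variables do not carry over. Pictures are saved under pics/ and viewed, at most 10 in all, crops included, and the job is handed in when it is done.

Besides the shell and the picture viewer there is one more tool, called after "Emit:" as name([rows], argument=value, ...), one row to a line, values as JSON. carry_out: Moves the arm, as the interface text tells. Its arguments: {"type":"object","properties":{"series":{"type":"array","items":{"type":"array","items":{"type":"number"}}}},"required":["series"]}

```bash
mkdir -p pics; cat > h.py <<'E'
import numpy as np, cv2
from cell import env
def snap(n,f):
    p,d=env.read_camera(n); cv2.imwrite('pics/'+f+'.png',p[:,:,::-1]); np.save('pics/'+f+'.npy',d); return p,d
def world(n,d):
    c=env.get_calibration(n); K=np.array(c['intrinsics']); T=np.array(c['cam_to_world'])
    v,u=np.mgrid[:d.shape[0],:d.shape[1]]
    P=np.stack([(u-K[0,2])/K[0,0]*d,-(v-K[1,2])/K[1,1]*d,-d],-1)
    return P@T[:3,:3].T+T[:3,3]
E
python3 - <<'E'
from h import *
for n in('top','side'):
    snap(n,n+'0'); c=env.get_calibration(n); print({k:(np.round(v,3).tolist() if k!='x' else 0) for k,v in c.items()})
a=cv2.imread('pics/top0.png');b=cv2.imread('pics/side0.png')
print(env.state())
E
```

```text
{'intrinsics': [[455.14, 0.0, 247.683], [0.0, 455.14, 191.947], [0.0, 0.0, 1.0]], 'cam_to_world': [[0.01, 0.989, -0.148, 390.585], [-1.0, 0.01, 0.002, 0.206], [0.003, 0.148, 0.989, 1715.81], [0.0, 0.0, 0.0, 1.0]]}
{'intrinsics': [[424.992, 0.0, 254.344], [0.0, 424.992, 194.451], [0.0, 0.0, 1.0]], 'cam_to_world': [[-0.84, 0.386, -0.382, 116.532], [-0.543, -0.589, 0.599, 790.435], [0.006, 0.71, 0.704, 1013.113], [0.0, 0.0, 0.0, 1.0]]}
{'t': 0.1, 'joints': array([-1.20561781e+00,  4.91463538e-01,  1.55934158e+00,  3.21422559e-05,
        1.09171599e+00, -1.05635667e-01]), 'qvel': array([ 0.00013833, -0.00120162, -0.00051742,  0.00028087, -0.00322154,
       -0.00096224]), 'tau': array([ 4.30477739e-03, -6.13620615e+01, -2.58604950e+01,  6.95015467e-02,
        4.70189773e-02, -4.46036995e-05]), 'eef_pos': array([ 283.50258521, -556.97888903,  404.25847553]), 'tcp_rot': array([-3.14067238e+00, -1.26246399e-04,  4.70799298e-01]), 'ft_force': array([-0.00186441, -0.22817822,  0.05566872]), 'moment': array([-0.02216468,  0.01764685, -0.07931851]), 'grip_force': 0.0, 'opening': 1.0022546594789985}
```

View pics/top0.png

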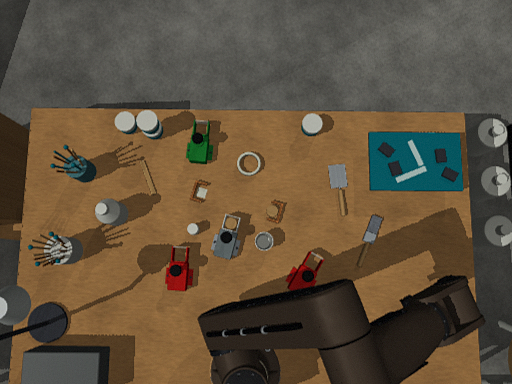

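View pics/side0.png

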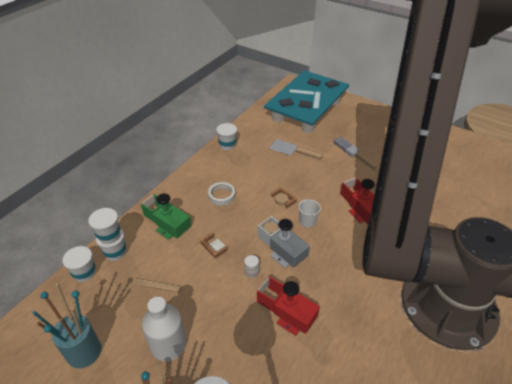

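The top view shows the grey dispenser around (227,238) with its plunger at (226,237). The left bay, holding the white slip, is at (202,190), and the right bay with the parked disc is at (276,210). Next I'll measure these.

```bash
python3 - <<'E'
from h import *
p=cv2.imread('pics/top0.png'); d=np.load('pics/top0.npy'); W=world('top',d)
hsv=cv2.cvtColor(p,cv2.COLOR_BGR2HSV)
np.save('pics/W0.npy',W)
def rep(name,m,box):
    r=np.zeros(m.shape,bool); r[box[1]:box[3],box[0]:box[2]]=1; m=m&r
    pts=W[m]; print(name,m.sum(),pts.mean(0).round(1),pts.min(0).round(0),pts.max(0).round(0))
    return pts
z=W[...,2]
cap=rep('cap',(z>105)&(z<120),(205,215,250,265))
rep('slip',(hsv[...,1]<70)&(hsv[...,2]>170),(190,178,215,203))
rep('parked',(z>11)&(z<30),(262,195,290,225))
rep('bayL',(z>11)&(z<30),(188,175,215,205))
body=rep('housing',(z>44)&(z<60),(205,205,250,265))
for n,m,b in (('mag',(z>44)&(z<60),(205,205,250,232)),):
    pts=rep(n,m,b)
r=cv2.minAreaRect(body[:,:2].astype(np.float32)); print(r)
c=p[165:275,180:310]; cv2.imwrite('pics/c0.png',cv2.resize(c,None,fx=6,fy=5.4,interpolation=cv2.INTER_CUBIC))
E
```

```text
cap 108 [472.1  73.6 112.1] [453.  54. 106.] [492.  93. 118.]
slip 50 [641.4 172.9   2. ] [627. 156. -10.] [663. 190.  15.]
parked 196 [ 575.5 -102.5   17.3] [ 529. -148.   11.] [616. -72.  28.]
bayL 98 [650.7 192.4  18.6] [609. 133.  11.] [691. 219.  28.]
housing 531 [469.5  73.4  51.7] [398.  28.  44.] [558. 121.  60.]
mag 190 [523.7  61.8  51. ] [495.  28.  44.] [558. 101.  60.]
((478.14910888671875, 71.79403686523438), (65.96511840820312, 156.6204376220703), 75.2123794555664)
```

View pics/c0.png

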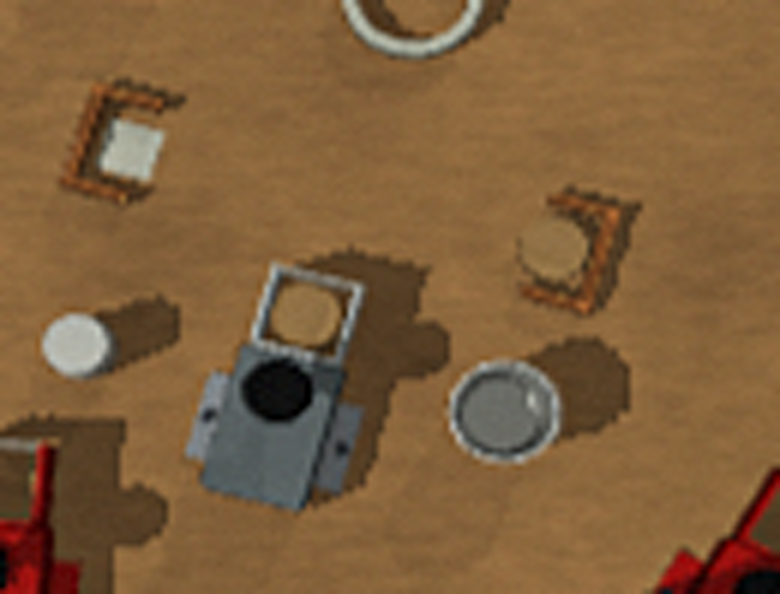

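Two independent measurements agree on the dispenser: origin about (526.2, 59.2), yaw -14.8°. The cap is at (472, 74) with its top at 112. I'll move over the plunger with the fingers shut and the tool x axis along dispenser +y.

Emit:
carry_out([
  [0.454, -0.4765, 0, -48.2, 0],
  [0.454, -0.4765, 0, -48.2, 0],
  [0.454, -0.4765, 0, -48.2, 0],
  [0.454, -0.4765, 0, -48.2, 0],
  [0.454, -0.4765, 0, -48.2, 0],
  [0.454, -0.4765, 0, -48.2, 0],
  [0.454, -0.4765, 0, -48.2, 0],
  [0.454, -0.4765, 0, -48.2, 0],
  [0.454, -0.4765, 0, -48.2, 0],
  [0.454, -0.4765, 0, -48.2, 0],
  [0.454, -0.4765, 0, -48.2, 0],
  [0.454, -0.4765, 0, -48.2, 0],
  [0.454, -0.4765, 0, -48.2, 0],
  [0.454, -0.4765, 0, -48.2, 0],
  [0.454, -0.4765, 0, -48.2, 0],
  [0.454, -0.4765, 0, -48.2, 0],
  [0.454, -0.4765, 0, -48.2, 0],
  [0.454, -0.4765, 0, -48.2, 0],
])

```text
t: 2.35
eef_pos: [472.0, 73.5, 404.7]
tcp_rot: [3.142, 0.0, 1.312]
ft_force: [0.5, 1.0, 0.6]
opening: 0.004
grip_force: 0.0
```

Emit:
carry_out([
  [0, 0, 0.05, 0, 0],
  [0, 0, 0.09, 0, 0],
  [0, 0, 0.1, 0, 0],
  [0, 0, 0.103, 0, 0],
  [0, 0, 0.106, 0, 0],
  [0, 0, 0.109, 0, 0],
  [0, 0, 0.112, 0, 0],
  [0, 0, 0.115, 0, 0],
  [0, 0, 0.118, 0, 0],
  [0, 0, 0.121, 0, 0],
  [0, 0, 0.124, 0, 0],
  [0, 0, 0.127, 0, 0],
  [0, 0, 0.13, 0, 0],
  [0, 0, 0.132, 0, 0],
  [0, 0, 0.134, 0, 0],
  [0, 0, 0.135, 0, 0],
  [0, 0, 0.136, 0, 0],
  [0, 0, 0.137, 0, 0],
  [0, 0, 0.137, 0, 0],
])

```text
t: 4.72
eef_pos: [472.0, 73.6, 268.9]
tcp_rot: [3.14, -0.0, 1.312]
ft_force: [-3.3, 0.3, 6.6]
opening: 0.004
grip_force: 3.4
```

Emit:
carry_out([
  [0, 0, 0.001, 0, 0],
  [0, 0, 0.002, 0, 0],
  [0, 0, 0.003, 0, 0],
  [0, 0, 0.003, 0, 0],
])

```text
t: 5.22
eef_pos: [471.8, 73.7, 267.1]
tcp_rot: [3.139, -0.001, 1.312]
ft_force: [-8.8, -0.4, 27.7]
opening: 0.005
grip_force: 14.0
```

Force has jumped to 28 N, so the plunger is at the hard stop. I'll release it slowly.

Emit:
carry_out([
  [0, 0, -0.005, 0, 0],
  [0, 0, -0.011, 0, 0],
  [0, 0, -0.017, 0, 0],
  [0, 0, -0.023, 0, 0],
  [0, 0, -0.029, 0, 0],
  [0, 0, -0.035, 0, 0],
  [0, 0, -0.045, 0, 0],
  [0, 0, -0.08, 0, 0.25],
  [0, 0, -0.13, 0, 0.25],
  [0, 0, -0.13, 0, 0.25],
])

```text
t: 6.48
eef_pos: [472.1, 73.6, 397.9]
tcp_rot: [3.136, -0.002, 1.312]
ft_force: [-0.1, 0.4, -0.1]
opening: 0.236
grip_force: 0.0
```

```bash
python3 - <<'E'
from h import *
p,d=snap('top','top1'); q,e=snap('side','side1'); 
a=cv2.resize(p[160:260,180:300,::-1],(600,500),interpolation=cv2.INTER_CUBIC)
cv2.imwrite('pics/c1.png',a)
b=cv2.resize(q[170:280,190:330,::-1],(700,550),interpolation=cv2.INTER_CUBIC); cv2.imwrite('pics/c2.png',b)
print(env.state()['eef_pos'],env.state()['ft_force'])
E
```

```text
[471.70348437  73.56212875 394.85785128] [-0.04231782  0.09502084  0.10814757]
```

View pics/c1.png

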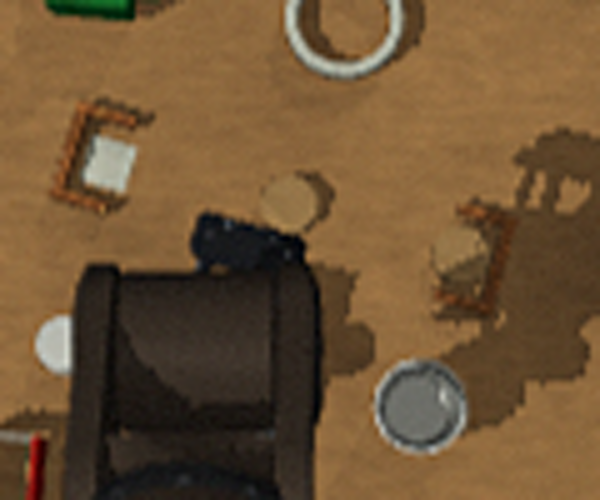

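View pics/c2.png

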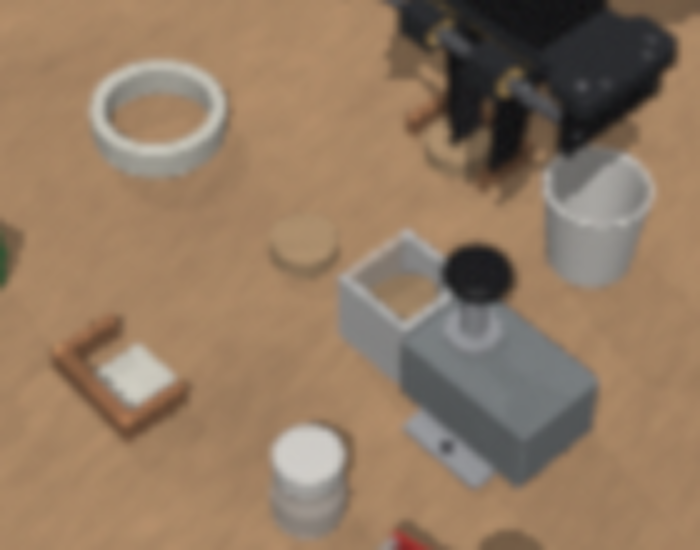

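Both views show the plunger up and one disc flat in front of the outlet, at about (238,200) in the top picture. The slip is at (202,192). Now I'll locate the disc and get the bay's orientation.

```bash
python3 - <<'E'
from h import *
def ray(n,u,v,z):
    c=env.get_calibration(n);K=np.array(c['intrinsics']);T=np.array(c['cam_to_world'])
    r=T[:3,:3]@np.array([(u-K[0,2])/K[0,0],-(v-K[1,2])/K[1,1],-1]);o=T[:3,3]; return o+r*(z-o[2])/r[2]
print('disc top',ray('top',238.2,200.4,16),'disc side',ray('side',190+304/5,170+238/5,16))
yaw=np.deg2rad(-14.8);R=np.array([[np.cos(yaw),np.sin(yaw)],[-np.sin(yaw),np.cos(yaw)]]);O=np.array([526.2,59.2])
for n,box in(('top',(188,175,215,206)),('side',(198,230,230,260))):
    p=cv2.imread(f'pics/{n}1.png');h=cv2.cvtColor(p,cv2.COLOR_BGR2HSV)
    m=(h[...,1]<75)&(h[...,2]>150);r=np.zeros(m.shape,bool);r[box[1]:box[3],box[0]:box[2]]=1;m&=r
    v,u=np.nonzero(m);w=np.array([ray(n,a,b,0)[:2] for a,b in zip(u,v)])
    rc=cv2.minAreaRect(w.astype(np.float32));print(n,'slip',len(u),w.mean(0),rc)
    D=np.load(f'pics/{n}1.npy');W=world(n,D)
    if n=='side':
        k=(W[...,2]>10)&(W[...,2]<24)
        for nm,c in(('disc',(614,36)),('slipbay',(641,173))):
            q=W[k&(np.hypot(W[...,0]-c[0],W[...,1]-c[1])<(40 if nm=='disc' else 60))];print(nm,len(q),q.mean(0),q.min(0),q.max(0))
            print(cv2.minAreaRect(q[:,:2].astype(np.float32)))
for a in ((614,36),(641.4,172.9)): print(R@(np.array(a)-O))
E
```

```text
disc top [612.96584889  32.5449183   16.        ] disc side [610.57328638  35.92756064  16.        ]
top slip 79 [644.37163604 172.88908382] ((643.9818115234375, 172.93865966796875), (31.427955627441406, 36.35194396972656), 72.01112365722656)
side slip 123 [644.26165151 170.84698256] ((644.74853515625, 171.09942626953125), (34.6641960144043, 40.65325164794922), 72.93419647216797)
disc 123 [611.00682819  37.01522344  16.00496789] [590.32472846  14.44228647  10.1421393 ] [632.54041492  57.28737773  20.37719363]
((611.7888793945312, 35.75554656982422), (41.16653060913086, 40.398033142089844), 33.718772888183594)
slipbay 180 [646.16625032 192.79798411  16.80039086] [603.72528345 154.51225737  10.01243615] [689.12996221 217.13801091  22.70377859]
((647.3162231445312, 185.60260009765625), (46.9495849609375, 80.68008422851562), 74.00823211669922)
[ 9.08134351e+01 -2.16506886e-03]
[ 82.33387169 139.3551706 ]
```

Disc is at about (612.5, 35) and the seat at about (644.3, 172), a distance of 140.6 mm at yaw 76.9°. I'll move behind the disc and descend.

Emit:
carry_out([
  [-0.0484, 0.1472, 0, -1.7, 0.3],
  [-0.0484, 0.1472, 0, -1.7, 0.3],
  [-0.0484, 0.1472, 0, -1.7, 0.3],
  [-0.0484, 0.1472, 0, -1.7, 0.3],
  [-0.0484, 0.1472, 0.05, -1.7, 0.3],
  [-0.0484, 0.1472, 0.1, -1.7, 0.3],
  [-0.0484, 0.1472, 0.15, -1.7, 0.3],
  [-0.0484, 0.1472, 0.18, -1.7, 0.3],
  [-0.0484, 0.1472, 0.19, -1.7, 0.3],
  [-0.0484, 0.1472, 0.198, -1.7, 0.3],
  [-0.0484, 0.1472, 0.198, -1.7, 0.3],
  [-0.0484, 0.1472, 0.198, -1.7, 0.3],
])

```text
t: 8.07
eef_pos: [602.0, -10.8, 197.7]
tcp_rot: [3.14, -0.0, 1.342]
ft_force: [0.1, 0.1, -0.3]
opening: 0.298
grip_force: 0.0
```

Emit:
carry_out([
  [0.005, 0, 0, 0, 0.3],
  [0.012, 0, 0, 0, 0.3],
  [0.017, 0, 0, 0, 0.3],
  [0.021, 0, 0, 0, 0.3],
  [0.025, 0, 0, 0, 0.3],
  [0.031, 0, 0, 0, 0.3],
  [0.039, 0, 0, 0, 0.3],
  [0.048, 0, 0, 0, 0.3],
  [0.058, 0, 0, 0, 0.3],
  [0.068, 0, 0, 0, 0.3],
  [0.078, 0, 0, 0, 0.3],
  [0.088, 0, 0, 0, 0.3],
  [0.098, 0, 0, 0, 0.3],
  [0.108, 0, 0, 0, 0.3],
  [0.118, 0, 0, 0, 0.3],
  [0.126, 0, 0, 0, 0.3],
  [0.132, 0, 0, 0, 0.3],
  [0.136, 0, 0, 0, 0.3],
  [0.138, 0, 0, 0, 0.3],
  [0.138, 0, 0, 0, 0.3],
])

```text
t: 10.58
eef_pos: [633.2, 123.5, 196.7]
tcp_rot: [-3.142, 0.0, 1.342]
ft_force: [-0.8, -0.4, -0.1]
opening: 0.299
grip_force: 0.0
```

```bash
python3 - <<'E'
from h import *
q,e=snap('side','side2'); W=world('side',e); np.save('pics/W2.npy',W)
b=cv2.resize(q[190:270,180:290,::-1],(770,560),interpolation=cv2.INTER_CUBIC); cv2.imwrite('pics/c3.png',b)
E
```

```text
(no output)
```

View pics/c3.png

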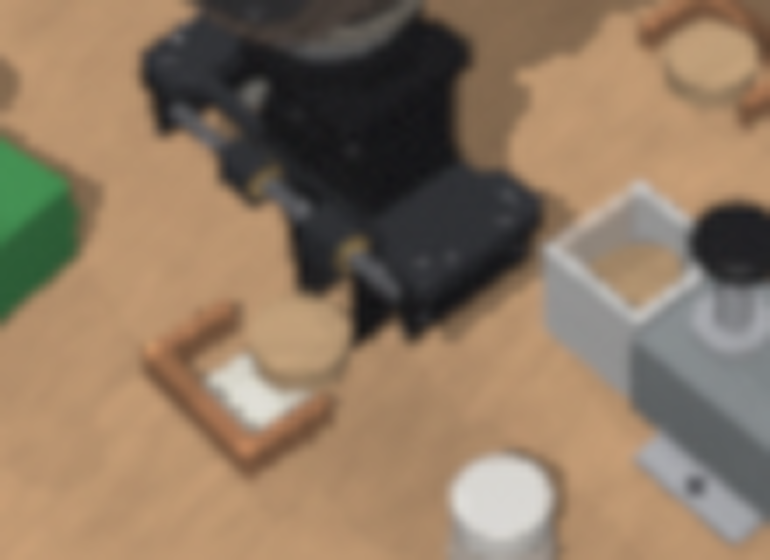

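The disc is in line, cradled by both fingers and entering the bay mouth (crop centre about (298,338)). About 25 mm remains, so I'll continue slowly and watch the force.

Emit:
carry_out([
  [0.004, 0, 0, 0, 0.3],
  [0.008, 0, 0, 0, 0.3],
  [0.011, 0, 0, 0, 0.3],
  [0.014, 0, 0, 0, 0.3],
  [0.017, 0, 0, 0, 0.3],
  [0.019, 0, 0, 0, 0.3],
  [0.021, 0, 0, 0, 0.3],
  [0.022, 0, 0, 0, 0.3],
  [0.022, 0, 0, 0, 0.3],
])

```text
t: 11.75
eef_pos: [638.2, 145.0, 196.7]
tcp_rot: [3.142, 0.0, 1.342]
ft_force: [-0.1, -1.0, -0.3]
opening: 0.3
grip_force: 0.0
```

```bash
python3 - <<'E'
from h import *
q,e=snap('side','side3')
b=cv2.resize(q[190:270,180:290,::-1],(770,560),interpolation=cv2.INTER_CUBIC); cv2.imwrite('pics/c4.png',b)
E
```

```text
(no output)
```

View pics/c4.png

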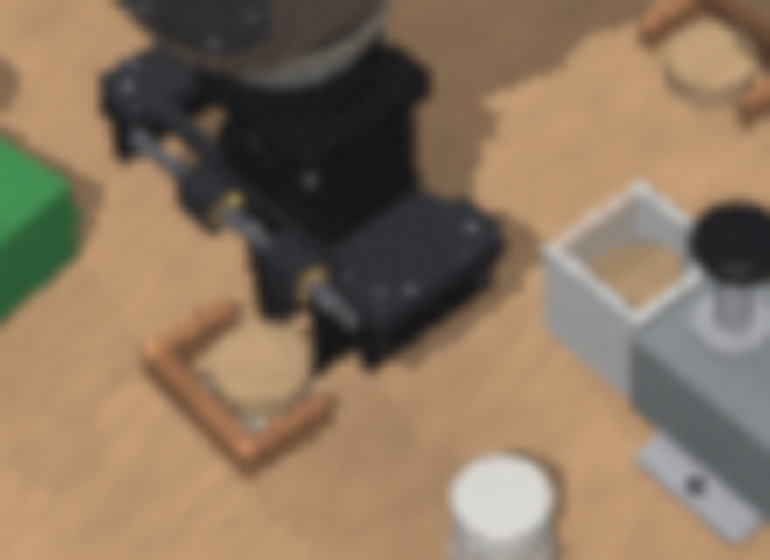

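The disc is almost at the seat, with a small gap to the end wall. I'll push the last few mm in 1 mm steps.

Emit:
carry_out([
  [0.001, 0, 0, 0, 0.3],
  [0.002, 0, 0, 0, 0.3],
  [0.0025, 0, 0, 0, 0.3],
  [0.003, 0, 0, 0, 0.3],
  [0.003, 0, 0, 0, 0.3],
])

```text
t: 12.42
eef_pos: [638.9, 147.9, 196.7]
tcp_rot: [3.142, 0.0, 1.342]
ft_force: [-0.8, 0.0, 0.2]
opening: 0.299
grip_force: 0.0
```

Emit:
carry_out([
  [0.0005, 0, 0, 0, 0.3],
  [0.001, 0, 0, 0, 0.3],
  [0.0015, 0, 0, 0, 0.3],
  [0.002, 0, 0, 0, 0.3],
  [0.002, 0, 0, 0, 0.3],
])

```text
t: 13.05
eef_pos: [639.4, 149.8, 196.7]
tcp_rot: [3.142, 0.0, 1.342]
ft_force: [-0.6, 0.3, -0.5]
opening: 0.3
grip_force: 0.2
```

```bash
python3 - <<'E'
from h import *
q,e=snap('side','side4')
b=cv2.resize(q[220:270,190:240,::-1],(560,560),interpolation=cv2.INTER_CUBIC); cv2.imwrite('pics/c5.png',b)
print(env.state()['ft_force'])
E
```

```text
[0.19890588 0.14542523 0.3123831 ]
```

View pics/c5.png

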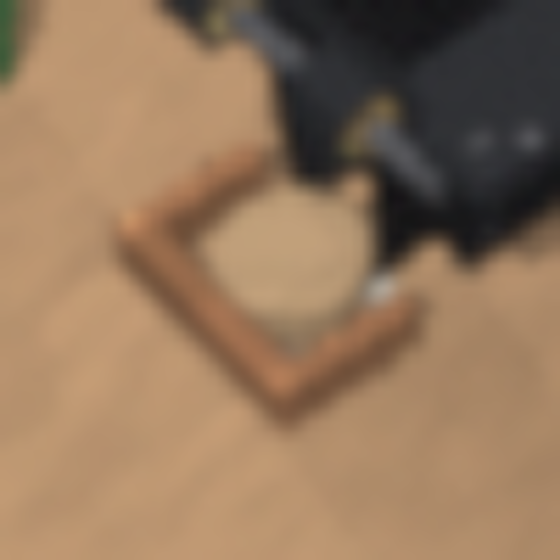

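The disc fills the bay up to the end wall. I'll creep another 1.5 mm to feel for contact.

Emit:
carry_out([
  [0.0005, 0, 0, 0, 0.3],
  [0.001, 0, 0, 0, 0.3],
  [0.0015, 0, 0, 0, 0.3],
  [0.0015, 0, 0, 0, 0.3],
])

```text
t: 13.6
eef_pos: [639.6, 150.6, 196.7]
tcp_rot: [-3.141, 0.001, 1.342]
ft_force: [-1.2, -7.3, 1.4]
opening: 0.301
grip_force: 3.1
```

Wall contact: 7 N opposing the push. The disc is home, so I'll back off along tool x and then raise.

Emit:
carry_out([
  [-0.002, 0, 0, 0, 0.3],
  [-0.01, 0, 0, 0, 0.3],
  [-0.03, 0, 0, 0, 0.3],
  [-0.05, 0, 0, 0, 0.3],
  [-0.05, 0, -0.05, 0, 0.3],
  [-0.05, 0, -0.11, 0, 0.3],
  [-0.05, 0, -0.17, 0, 0.3],
  [-0.11, 0.0, -0.17, 0, 0.3],
  [-0.17, 0.0, -0.17, 0, 0.3],
  [-0.22, 0.0, -0.17, 0, 0.3],
  [-0.22, 0.0, -0.17, 0, 0.3],
])

```text
t: 14.98
eef_pos: [588.6, -66.9, 366.9]
tcp_rot: [3.141, 0.0, 1.337]
ft_force: [-0.0, 0.3, -0.3]
opening: 0.297
grip_force: 0.0
```

```bash
python3 - <<'E'
from h import *
q,e=snap('side','side5')
b=cv2.resize(q[180:280,190:320,::-1],(780,600),interpolation=cv2.INTER_CUBIC); cv2.imwrite('pics/c6.png',b)
E
```

```text
(no output)
```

View pics/c6.png

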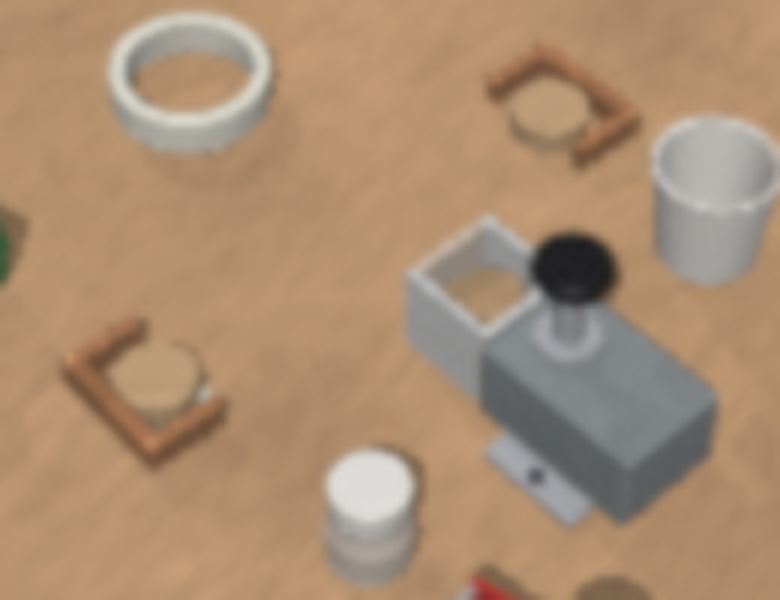

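The disc lies flat against the free bay's end wall at crop (157,380). The plunger is up, the parked disc hasn't moved, and the gripper is clear. I'm handing the job in.

```bash
python3 -c "
from cell import env
print(env.job_done())"
```

```text
the job is handed in; nothing more can be done
None
```

I pressed the plunger once so a single disc came out, slid that disc home against the free left bay's end wall, and handed the job in; the hand-in gave no verdict, so the result isn't confirmed.

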